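Right the fallen bottle and shut the lane gate

TASK

One glass bottle has toppled forward out of its row onto the lowered front gate of the lane. With the gate still down, tip it back up so that it stands upright in the lane among the others, without knocking over its neighbours. Then push the gate up until it is fully shut, leaving all four bottles standing in the lane and the things beside the lane where they are.

Things in the scene. Friction and masses are not known exactly. Their poses are not given: they have to be found in the camera images.
- lane: fixed aluminium lane 330 long. Origin on the table under its middle; x towards the rear guide, y along the row, z up. Bed top at z = 40. Bottles stand between x = -22 (shut gate) and x = 22 (rear guide, 6 thick, 40 high above the bed), in places at y = -78, -26, 26, 78 (each up to 6 off). End plates at y = +-157 to +-165, x = -22 to 28, rise 40 above the bed
- gate (a joint): green metal gate, a flat plate 316 long (lane y = -158 to 158), 60 high, 4 thick, hinged at the bottom along the bed's front edge. 0 = shut (upright, a stop), growing as its top swings out to the lane's -x and down; 1.0 rad = lowered onto its stop. Stiff hinge (0.13 N m, 2 to 3 N at the top edge): stays where left
- gate_edge (a point): middle of the gate's top edge, 60 from the hinge axis; moves with the gate
- gate_hinge (a point): middle of the gate's hinge axis, at the lane's x = -24, 40 above the table; its y is along the hinge and its z along the plate towards the top edge
- fallen: the fallen bottle, made like bottle1, same axes and origin. Its foot is on the bed in one of the four places (which one varies); it leans about 60 degrees over the lowered gate, cap outwards. Pushed at the cap towards the rear guide it tips up about its foot; within about 15 degrees of upright it settles by itself; pushed too far it goes over the rear guide
- fallen_top (a point): centre of the top of the fallen bottle's cap
- bottle1: standing round glass bottle with a silvery cap, 115 tall: glass body 36 in diameter up to 78 above its foot, tapering to 18 at 88, then the cap 20 in diameter up to 115; about 140 g. Origin at the centre of its foot, z along its axis towards the cap
- bottle2: standing neighbour, same as bottle1
- bottle3: standing neighbour, same as bottle1
- bin: red plastic open bin on the table to the left of the lane, 160 x 200 x 100 high, origin under its centre; bystander
- die: round dark steel press die on the table to the right beyond the lane, 60 in diameter, 50 high, origin under its centre; bystander
- wrench: steel wrench lying on the table to the right of the lane; origin under its middle; bystander

How it is judged:
On the way:
1. the fallen bottle stands upright in the lane while the gate is still down (angle between fallen's own z axis and vertical below 0.08 rad and x of fallen in the frame of lane between -0.016 and 0.016 m and y of fallen in the frame of lane between -0.15 and 0.15 m and z of fallen in the frame of lane between 0.034 and 0.046 m and value of joint gate above 0.7 rad), for 0.3 s.
At the end, for the whole second after the job is handed in: all four bottles stand at rest on the lane bed between the gate and the rear guide (tilted less than 0.08 rad, foot within 6 mm of the bed's height, within 16 mm of the lane's centre line and 150 mm of its middle), and the gate is shut (within 0.08 rad) (angle between each of fallen, bottle1, bottle2, bottle3's own z axis and vertical below 0.08 rad and x of fallen in the frame of lane between -0.016 and 0.016 m and y of fallen in the frame of lane between -0.15 and 0.15 m and z of fallen in the frame of lane between 0.034 and 0.046 m and linear speed of each of fallen, bottle1, bottle2, bottle3 below 0.02 m/s and x of bottle1 in the frame of lane between -0.016 and 0.016 m and y of bottle1 in the frame of lane between -0.15 and 0.15 m and z of bottle1 in the frame of lane between 0.034 and 0.046 m and x of bottle2 in the frame of lane between -0.016 and 0.016 m and y of bottle2 in the frame of lane between -0.15 and 0.15 m and z of bottle2 in the frame of lane between 0.034 and 0.046 m and x of bottle3 in the frame of lane between -0.016 and 0.016 m and y of bottle3 in the frame of lane between -0.15 and 0.15 m and z of bottle3 in the frame of lane between 0.034 and 0.046 m and value of joint gate below 0.08 rad); the robot touches nothing.
It fails at once if a standing bottle is knocked over (tilts more than 0.35 rad) (angle between any of bottle1, bottle2, bottle3's own z axis and vertical above 0.35 rad).
It fails at once if a thing beside the lane (bin, die, wrench) is shifted by more than 30 mm (distance of any of bin, die, wrench from where it was at the start of the episode above 0.03 m).
It also fails if it takes over 50 s, if anything falls off the work surface, if the arm or the gripper's body presses on something with over 40 N, if the wrist force passes 120 N, or if a joint passes its speed limit or range.

ROBOT

A 7-joint arm with a two-finger parallel gripper is mounted at the origin on the work surface. World frame = base frame: x ahead of the robot, y to its left, z up, the work surface at z = 0. Lengths are in m, angles in rad, forces in N, time in s.
With the tool pointing down it reaches from about 0.4 to 0.875 m from the base axis. Payload 4.4 kg.
Tool frame: the origin (TCP) lies at the very end of the fingers, on their centre line; the grasp point (between the pads) lies behind it (env.grip_depth is the z of the grasp point in the tool frame, in m); z points along the fingers, y is the line along which they close (so a half turn about z gives the same grasp; the last joint's range is limited). The gripper opens to 85 mm and grips with 20 to 120 N. Pads are 22 mm wide; open, the fingers measure 114 mm over their backs; the gripper's body (76 mm by 85 mm) begins 54 mm behind the grasp point. The pads swing forward as they close: fully open they stand 13 mm farther back than shut.
Start: joints at [1.267, 0.628, 0.038, 1.517, -0.027, 0.996, -0.02], TCP at [0.153, -0.632, 0.231] pointing down, gripper open.
Joint ranges: [-3.06, 3.06], [-0.37, 2.12], [-1.25, 1.32], [0.18, 2.47], [-1.1, 4.24], [0.23, 1.98], [-2.94, 2.94]. Speed limits (rad/s): [2.57, 2.57, 3.14, 3.14, 3.14, 3.14, 3.14].

INTERFACE

Orientations are given as [roll, pitch, yaw] about the fixed x, y, z axes, in that order (R = Rz(yaw) Ry(pitch) Rx(roll)).
In Python, from workcell import env, jaws, planner, cams, job, readout gives the robot as it stands. The module is installed in compiled form; this text tells all that it offers. Calls block until the motion is done:
- env.goto(position, orientation): joint-space move of the TCP to a pose.
- env.line_to(position, max_speed=0.15, rotation=None): straight line of the TCP; rotation=None keeps the orientation; max_speed is the mean speed in m/s.
- env.move_joints(angles): joint-space move.
- jaws.gripper_to(opening): finger opening in m; the grip force is fixed at half the most; returns when the fingers have stopped.
- env.sleep(seconds).
- planner.ik(position, orientation): joint angles nearest the present ones, or None.
- cams.get_image(name): name is "side" or "top"; returns a dict with "color" (400x640x3 uint8, red, green, blue), "fov_y" (degrees; the focal length in pixels is half the picture's height over the tangent of half this angle, whatever the lens; pixels are square), "cx", "cy" (the principal point, pixels), "D" ([k1, k2, p1, p2, k3] as OpenCV has them; the pictures are not rectified), "eye" and "rotation" of the camera in the world. Camera axes: x right, y up, looking along -z (the intrinsics and any distortion apply to the point x, -y, -z); pixel columns grow to the right and rows downward; lengths in m; the calibration is good to about 2 mm. A picture is of the moment at which its call begins. There is no depth.
A pose or a line that the arm cannot do raises env.IKError and nothing moves.
- job.finish_job(): hands the job in; it is judged then, once.
Readings, each from a call of its own:
- readout.read_time(): time.
- readout.read_q(): joint angles.
- readout.read_dq(): joint speeds.
- readout.read_joint_efforts(): joint torques, N m.
- readout.read_tool_pos(): TCP position.
- readout.read_orientation(): TCP orientation.
- readout.read_ft_force(): force on the tool from outside, world axes, zero at the start.
- readout.read_ft_torque(): the same for the moment, N m.
- readout.read_width(): finger opening in m.
- readout.read_gripper_force(): force on a finger pad.
Only numpy, scipy, OpenCV 4.12 (cv2) and the standard library are available. Lean on these libraries where they do the work, as an engineer would, in place of code of your own. Each camera call takes 0.05 s, during which the arm holds its last target. There are 200 camera calls.

## Working session

There is one attempt and no reset: what is moved stays moved. The work goes in short steps, each a Python script; the robot and the scene stay as the last script left them, time stands still between calls to the robot, and variables do not carry over. Pictures are saved under pics/ and viewed, at most 10 in all, crops included, and the job is handed in when it is done.

```bash
mkdir -p pics; python3 - <<'E'
from workcell import env,cams,readout
import cv2
for n in("side","top"):
    d=cams.get_image(n); cv2.imwrite(f"pics/{n}0.png",d["color"][:,:,::-1])
    print({k:v for k,v in d.items() if k!="color"})
print(readout.read_tool_pos(),readout.read_orientation(),env.grip_depth)
E
```

```text
{'fov_y': 50.193220921416994, 'cx': 322.3057562522531, 'cy': 208.8217801616465, 'D': array([-0.11102841,  0.        ,  0.        ,  0.        ,  0.        ]), 'eye': array([0.22135795, 0.74820522, 0.7309167 ]), 'rotation': array([ 0.91006497, -0.01228353, -2.68463516])}
{'fov_y': 50.99448432735345, 'cx': 325.6227479741255, 'cy': 212.10789790058018, 'D': array([-0.10694941,  0.        ,  0.        ,  0.        ,  0.        ]), 'eye': array([0.50064578, 0.00819821, 1.18753223]), 'rotation': array([ 0.06719846, -0.02616701, -1.5607217 ])}
[ 0.15303798 -0.63113769  0.23045733] [-3.13983662e+00  6.62619629e-06  2.37817869e-01] -0.0187
```

View pics/side0.png

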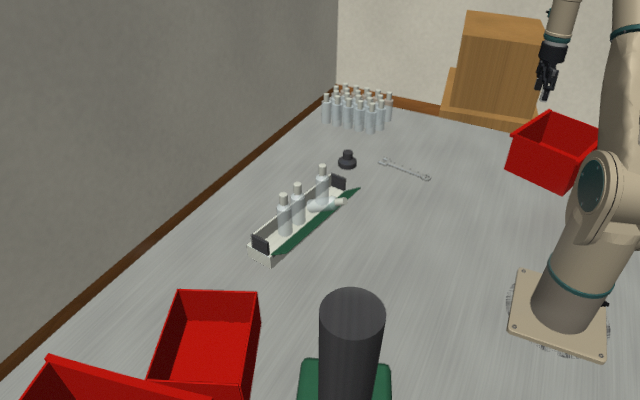

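View pics/top0.png

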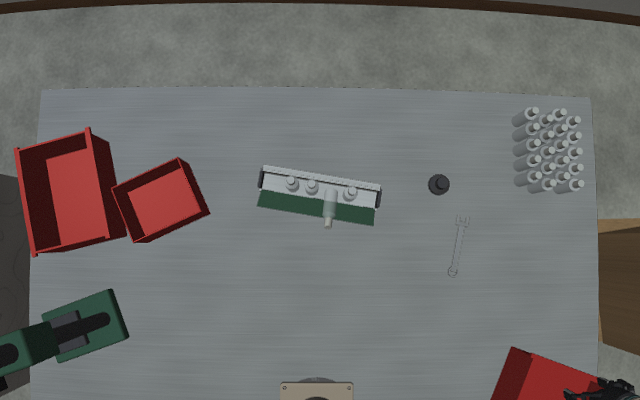

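The side view shows the lane at (300,220), with the fallen bottle's cap at about (340,202). The top view shows the lane spanning (262,170)–(380,195), with the gate facing the robot. The fallen bottle is third from the left, cap at (328,225), in place y≈-26. The next step is to zoom in on both views.

```bash
cat > h.py <<'E'
import numpy as np,cv2
from scipy.spatial.transform import Rotation as R
from workcell import env,jaws,planner,cams,job,readout
def cam(n):
    d=cams.get_image(n); d["K"]=f=200/np.tan(np.radians(d["fov_y"])/2)
    d["K"]=np.array([[f,0,d["cx"]],[0,f,d["cy"]],[0,0,1]]); d["R"]=R.from_euler("xyz",d["rotation"]).as_matrix(); return d
def rays(d,uv):
    u=cv2.undistortPoints(np.float64(uv).reshape(-1,1,2),d["K"],d["D"])[:,0]
    r=np.c_[u[:,0],-u[:,1],-np.ones(len(u))]@d["R"].T
    return r/np.linalg.norm(r,axis=1)[:,None]
def onz(d,uv,z):
    r=rays(d,uv); return d["eye"]+r*((z-d["eye"][2])/r[:,2])[:,None]
def proj(d,P):
    c=(np.atleast_2d(P)-d["eye"])@d["R"]; c=c*[1,-1,-1]
    return cv2.projectPoints(c,np.zeros(3),np.zeros(3),d["K"],d["D"])[0][:,0]
def tri(d1,p1,d2,p2):
    r1,r2=rays(d1,[p1])[0],rays(d2,[p2])[0]
    s=np.linalg.lstsq(np.c_[r1,-r2],d2["eye"]-d1["eye"],rcond=None)[0]
    a,b=d1["eye"]+s[0]*r1,d2["eye"]+s[1]*r2; return (a+b)/2,np.linalg.norm(a-b)
def green(d):
    h=cv2.cvtColor(d["color"],cv2.COLOR_RGB2HSV); return cv2.inRange(h,(60,90,30),(95,255,255))
def crop(d,x,y,w,h,s,f): cv2.imwrite(f,cv2.resize(d["color"][y:y+h,x:x+w,::-1],None,fx=s,fy=s,interpolation=cv2.INTER_CUBIC))
E
python3 - <<'E'
from h import *
t=cam("top");s=cam("side")
crop(t,250,155,140,80,5,"pics/tz.png"); crop(s,235,155,135,115,5,"pics/sz.png")
for d,b in((t,(250,180,390,235)),(s,(260,170,370,265))):
    m=np.zeros((400,640),np.uint8); g=green(d); m[b[1]:b[3],b[0]:b[2]]=g[b[1]:b[3],b[0]:b[2]]
    c=cv2.convexHull(cv2.findNonZero(m)); print(cv2.approxPolyDP(c,2,True)[:,0].tolist())
p=onz(t,[[438,184]],.05);print("die",p, proj(s,p))
E
```

```text
[[372, 224], [263, 206], [258, 205], [264, 190], [373, 209]]
[[359, 188], [288, 251], [272, 254], [344, 192]]
die [[ 0.65937732 -0.33190677  0.05      ]] [[346.25493581 153.0060075 ]]
```

View pics/tz.png

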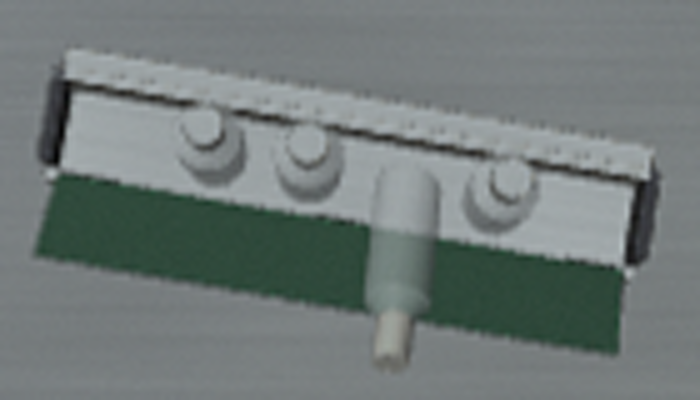

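View pics/sz.png

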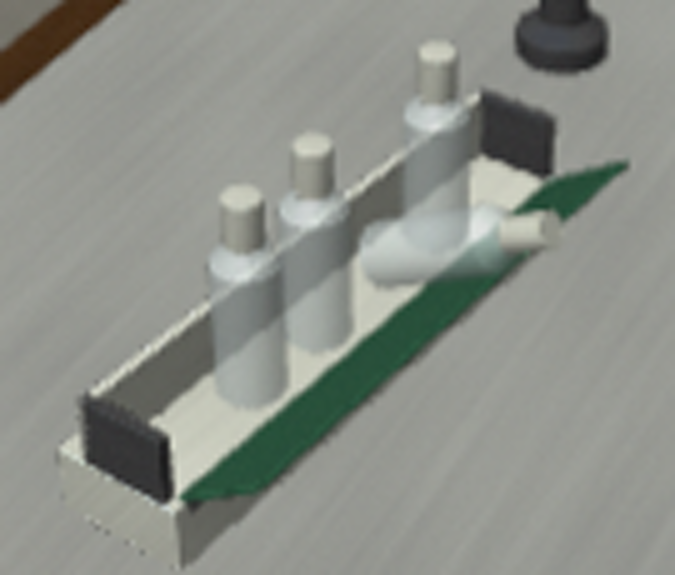

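The top crop gives:
- gate hinge corners at (57,175) and (627,267), outer corners at (36,257) and (618,352)
- cap tops at (204,127), (308,143) and (515,178)
- fallen cap end at about (390,358)

The side crop gives:
- cap tops at (242,193), (313,142) and (438,49)
- fallen cap face at about (547,230)

```bash
cat > loc.py <<'E'
from h import *
t=cam("top");s=cam("side")
T=lambda a:(np.array(a,float)+.5)/5-.5+[250,155]
S=lambda a:(np.array(a,float)+.5)/5-.5+[235,155]
h=onz(t,T([[57,175],[627,267]]),.04); o=onz(t,T([[36,257],[618,352]]),.0724)
for p in(h,o): print(p.round(4).tolist(),np.linalg.norm(p[0]-p[1]))
y=h[0]-h[1]+o[0]-o[1];y/=np.linalg.norm(y);x=np.array([y[1],-y[0],0])
print("yaw",np.arctan2(x[1],x[0]))
hm=h.mean(0); org=(hm+x*.024+o.mean(0)+x*.0745)/2*[1,1,0]
print("org",org,hm+x*.024,o.mean(0)+x*.0745)
M=np.array([x,y,[0,0,1]])
caps=[]
for a,b in(((204,127),(242,193)),((308,143),(313,142)),((515,178),(438,49)),((390,360),(547,230))):
    p,e=tri(t,T(a),s,S(b)); print("cap",p.round(4),"lane",(M@(p-org)).round(4),"gap",round(e,4))
E
python3 loc.py
```

```text
[[0.6381, 0.1573, 0.04], [0.5912, -0.1572, 0.04]] 0.31799177991103494
[[0.5902, 0.1634, 0.0724], [0.543, -0.1478, 0.0724]] 0.3147098806785499
yaw -0.14933461339379323
org [ 0.63931126 -0.00337304  0.        ] [ 0.63838294 -0.00347939  0.04      ] [ 0.64023959 -0.00326669  0.0724    ]
cap [0.6485 0.0697 0.1557] lane [-0.0018  0.0737  0.1557] gap 0.0012
cap [0.6406 0.0178 0.1551] lane [-0.0018  0.0212  0.1551] gap 0.0026
cap [ 0.6247 -0.0851  0.1546] lane [-0.0023 -0.0829  0.1546] gap 0.0023
cap [ 0.5353 -0.0251  0.11  ] lane [-0.0996 -0.0369  0.11  ] gap 0.0019
```

```bash
cat > plan.py <<'E'
from h import *
yaw=-.1493; org=np.array([.6393,-.0034,0]); M=R.from_euler("z",yaw).as_matrix() # lane->world
W=lambda p:org+M@np.array(p,float)
th0=np.radians(62)
def setup(footy,capy):
    global fy,az
    fy=footy; az=np.arctan2(capy-footy,-.1015)  # unused sign: lean azimuth
def pose(th,fx,fy,psi,s,tilt=None,clear=.0015):
    """tool at s along bottle axis above foot; psi = lean azimuth offset; tilt = tool tilt"""
    out=np.array([-np.cos(psi),np.sin(psi),0]); ax=out*np.sin(th)+[0,0,np.cos(th)]
    foot=np.array([fx,fy,.040+.018*np.sin(th)+clear]); 
    tz=-(out*np.sin(th if tilt is None else tilt)+[0,0,np.cos(th if tilt is None else tilt)])
    ty=-np.array([np.sin(psi),np.cos(psi),0]); tx=np.cross(ty,tz)
    return W(foot+s*ax),R.from_matrix(M@np.c_[tx,ty,tz]).as_euler("xyz")
E
python3 - <<'E'
from plan import *
t=cam("top")
T=lambda a:(np.array(a,float)+.5)/5-.5+[250,155]
for a,z in(((410,163),.071),((393,290),.088),((390,360),.110)):
    print((M.T@(onz(t,T([a]),z)[0]-org)).round(4))
for th in(62,50,40,30,15,0):
    for s in(.091,.17):
        p,o=pose(np.radians(th),0,-.031,.06,s); q=planner.ik(p,o); print(th,s,p.round(3),o.round(2),None if q is None else np.round(q,2))
E
```

```text
[ 0.0087 -0.0313  0.071 ]
[-0.0614 -0.0327  0.088 ]
[-0.0988 -0.0364  0.11  ]
62 0.091 [ 0.556 -0.017  0.1  ] [ 3.14 -1.08 -0.21] None
62 0.17 [ 0.488 -0.003  0.137] [ 3.14 -1.08 -0.21] None
50 0.091 [ 0.567 -0.02   0.114] [ 3.14 -0.87 -0.21] None
50 0.17 [ 0.507 -0.007  0.165] [ 3.14 -0.87 -0.21] None
40 0.091 [ 0.577 -0.022  0.123] [ 3.14 -0.7  -0.21] [ 0.43  0.83 -0.88  2.43  2.23  1.02  2.27]
40 0.17 [ 0.528 -0.011  0.183] [ 3.14 -0.7  -0.21] None
30 0.091 [ 0.59  -0.025  0.129] [ 3.14 -0.52 -0.21] [ 0.13  0.61 -0.33  2.26  2.15  0.4   2.32]
30 0.17 [ 0.552 -0.016  0.198] [ 3.14 -0.52 -0.21] [-0.02  0.41 -0.15  2.31  1.88  0.24  2.54]
15 0.091 [ 0.612 -0.029  0.134] [ 3.14 -0.26 -0.21] [-0.19  0.62  0.24  1.98 -0.26  0.31 -1.56]
15 0.17 [ 0.592 -0.025  0.21 ] [ 3.14 -0.26 -0.21] [-0.09  0.47  0.06  1.96  0.08  0.46 -1.88]
0 0.091 [ 0.635 -0.034  0.132] [ 3.14  0.   -0.21] [-0.07  0.73  0.14  1.65 -0.13  0.77 -1.65]
0 0.17 [ 0.635 -0.034  0.212] [ 3.14  0.   -0.21] [-0.03  0.63  0.07  1.58 -0.05  0.93 -1.73]
```

```bash
cat >> plan.py <<'E'
def gp(lean,skew,s=.107,fx=0,fyy=-.0305,psi=-.055,back=0,clear=.0015,up=0):
    "TCP pose with the pads' grasp point at s along the bottle axis"
    th=np.radians(lean); p,o=pose(th,fx,fyy,psi,s,th-np.radians(skew),clear)
    return p+R.from_euler("xyz",o).as_matrix()[:,2]*(.0187-back)+[0,0,up],o
E
python3 - <<'E'
from plan import *
for sk in(45,50):
  for a,b in((62,.08),(62,0),(50,0),(40,0),(30,0),(20,0),(10,0),(3,0),(3,.08)):
    p,o=gp(a,sk,back=b); q=planner.ik(p,o); print(sk,a,b,p.round(3),o.round(2),None if q is None else np.round(q,2))
E
```

```text
45 62 0.08 [ 0.523 -0.023  0.166] [ 3.14 -0.3  -0.09] [-0.32  0.48  0.4   2.22 -0.73  0.24 -0.96]
45 62 0 [ 0.546 -0.025  0.09 ] [ 3.14 -0.3  -0.09] None
45 50 0 [ 0.555 -0.026  0.105] [ 3.14 -0.09 -0.09] [-0.1   0.64  0.14  1.98 -0.18  0.44 -1.5 ]
45 40 0 [ 0.565 -0.027  0.116] [ 3.14  0.09 -0.09] [-0.06  0.7   0.11  1.78 -0.11  0.75 -1.56]
45 30 0 [ 0.577 -0.028  0.125] [ 3.14  0.26 -0.09] [-0.05  0.79  0.1   1.57 -0.1   1.05 -1.57]
45 20 0 [ 0.59  -0.029  0.131] [ 3.14  0.44 -0.09] [-0.04  0.9   0.12  1.34 -0.12  1.34 -1.56]
45 10 0 [ 0.606 -0.031  0.135] [ 3.14  0.61 -0.09] [-0.04  1.04  0.16  1.09 -0.14  1.63 -1.54]
45 3 0 [ 0.617 -0.032  0.135] [ 3.14  0.73 -0.09] [-0.03  1.15  0.18  0.89 -0.16  1.84 -1.54]
45 3 0.08 [ 0.67  -0.037  0.195] [ 3.14  0.73 -0.09] None
50 62 0.08 [ 0.528 -0.023  0.168] [ 3.14 -0.21 -0.09] [-0.09  0.47  0.09  2.12 -0.06  0.35 -1.62]
50 62 0 [ 0.545 -0.025  0.089] [ 3.14 -0.21 -0.09] [-0.29  0.67  0.4   2.14 -0.98  0.27 -0.73]
50 50 0 [ 0.553 -0.026  0.105] [ 3.14  0.   -0.09] [-0.08  0.67  0.12  1.9  -0.14  0.58 -1.53]
50 40 0 [ 0.563 -0.027  0.117] [ 3.14  0.17 -0.09] [-0.06  0.74  0.1   1.7  -0.11  0.88 -1.56]
50 30 0 [ 0.575 -0.028  0.126] [ 3.14  0.35 -0.09] [-0.04  0.84  0.11  1.48 -0.11  1.18 -1.56]
50 20 0 [ 0.589 -0.029  0.132] [ 3.14  0.52 -0.09] [-0.04  0.96  0.14  1.25 -0.13  1.46 -1.55]
50 10 0 [ 0.604 -0.031  0.136] [ 3.14  0.7  -0.09] [-0.04  1.1   0.17  1.   -0.15  1.76 -1.54]
50 3 0 [ 0.616 -0.032  0.137] [ 3.14  0.82 -0.09] [-0.02  1.22  0.18  0.79 -0.17  1.97 -1.55]
50 3 0.08 [ 0.674 -0.037  0.191] [ 3.14  0.82 -0.09] None
```

```bash
python3 - <<'E'
from plan import *
SK=54
for a in(62,50,40,30,20,12,6): print(a,np.round(planner.ik(*gp(a,SK)),2).tolist())
print([None if planner.ik(*gp(6,SK,up=u)) is None else 1 for u in(.02,.05,.08)])
jaws.gripper_to(.05)
env.goto(*gp(62,SK,up=.09)); print(readout.read_tool_pos(),readout.read_q().round(2) if hasattr(readout.read_q(),'round') else readout.read_q())
env.line_to(gp(62,SK,up=.0)[0],.06)
print(readout.read_tool_pos(),gp(62,SK)[0],readout.read_ft_force(),readout.read_time())
t=cam("top");crop(t,250,155,140,80,5,"pics/tz1.png");s=cam("side");crop(s,255,145,115,90,6,"pics/sz1.png")
E
```

```text
62 [-0.12, 0.65, 0.15, 2.07, -0.28, 0.3, -1.41]
50 [-0.07, 0.69, 0.11, 1.84, -0.12, 0.68, -1.55]
40 [-0.05, 0.77, 0.1, 1.63, -0.11, 0.99, -1.56]
30 [-0.04, 0.88, 0.12, 1.42, -0.11, 1.28, -1.56]
20 [-0.04, 1.0, 0.15, 1.18, -0.14, 1.56, -1.54]
12 [-0.04, 1.12, 0.18, 0.97, -0.16, 1.79, -1.54]
6 [-0.02, 1.22, 0.17, 0.8, -0.16, 1.97, -1.55]
[None, None, None]
[ 0.54347252 -0.02593339  0.17919575] [-0.05  0.49  0.06  2.   -0.02  0.51 -1.65]
[ 0.5435712  -0.02492969  0.08947781] [ 0.54329858 -0.02490993  0.0891085 ] [-0.80923421  0.74609001  0.63858874] 5.0
```

View pics/sz1.png

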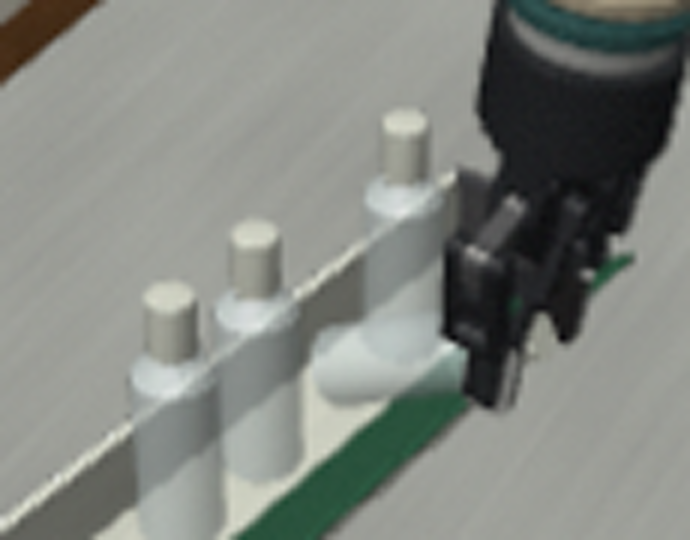

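The side crop shows the fingers straddling the fallen cap at about (490,340), clear of the gate and the neighbouring bottles. Next I'll grip the cap and raise the bottle.

```bash
python3 - <<'E'
from plan import *
SK=54
jaws.gripper_to(.0)
w=readout.read_width(); print("w",w,readout.read_gripper_force(),readout.read_ft_force())
if .015<w<.024:
    for a in(55,48,41,34,27,20,14,9,7):
        p,o=gp(a,SK); env.line_to(p,.04,o); print(a,np.round(readout.read_ft_force(),1),readout.read_width())
t=cam("top");crop(t,250,155,140,80,5,"pics/tz2.png");s=cam("side");crop(s,235,135,125,115,5,"pics/sz2.png")
print(readout.read_time())
E
```

```text
w 0.017756392741965457 58.42684507369995 [ 0.39908132 -0.4424433   1.61343582]
55 [ 0.7  0.5 -0.1] 0.017878074322057683
48 [ 0.3  0.2 -1.1] 0.01810911562773595
41 [ 1.2  0.4 -0.2] 0.018271585479145053
34 [-0.2 -0.2 -0.7] 0.018434346433356258
27 [-0.6  0.6 -1.4] 0.017925898260529725
20 [-0.3  0.2 -1.7] 0.018413754083978245
14 [-0.3  0.5 -1.2] 0.018239837106857136
9 [-0.4  0.  -0.8] 0.018392995787769543
7 [ 0.6  0.1 -0.7] 0.018510759622248737
9.0917
```

View pics/sz2.png

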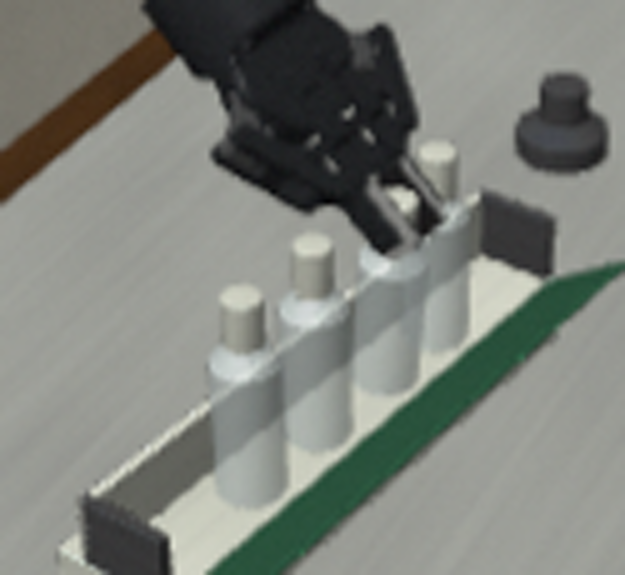

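The side crop shows the bottle held nearly upright at (390,310), in line with the others, with the gate still down. Now I'll release it and back off.

```bash
python3 - <<'E'
from plan import *
p,o=gp(7,54,clear=.0005); env.line_to(p,.02,o)
jaws.gripper_to(.038); env.sleep(.5); print(readout.read_ft_force())
for sk,u in((45,.004),(35,.012),(20,.03),(0,.06)):
    p,o=gp(2,sk,up=u); 
    try: env.line_to(p,.05,o)
    except env.IKError: print("ik",sk); continue
    print(np.round(readout.read_ft_force(),1))
env.line_to(p+[0,0,.05],.1)
env.sleep(.3)
s=cam("side");crop(s,235,155,135,115,5,"pics/sz3.png");print(readout.read_time())
E
```

```text
[ 0.24437279  0.081196   -0.34207993]
[-0.2 -0.8  0.7]
[-0.1 -0.6 -0.7]
[ 0.3 -0.9 -0.6]
[ 0.2 -0.4  0.2]
13.1083
```

View pics/sz3.png

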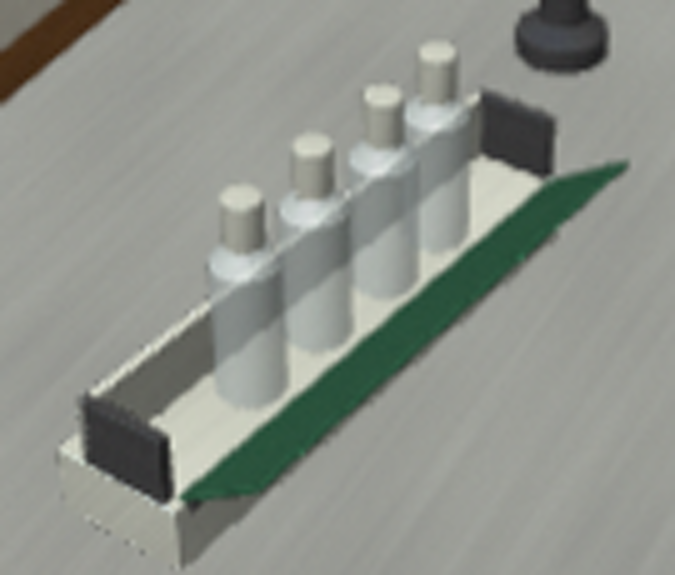

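The side crop shows all four bottles upright in the lane, the restored one with its cap at (383,95), and the gate still down. I'll push the gate at lane y=+0.128, where there's no bottle under the gripper's body.

```bash
python3 - <<'E'
from plan import *
o=R.from_matrix(M@np.diag([1,-1,-1.])).as_euler("xyz"); Y=.128
P=readout.read_tool_pos()
jaws.gripper_to(0)
env.goto(W([-.125,Y,.22]),o); env.line_to(W([-.125,Y,.05]),.1)
F=lambda:(M.T@np.array(readout.read_ft_force())).round(1)
f0=F()
x=-.10
while x<-.030:
    ex=x+.013; g=np.arcsin(np.clip((-.024-ex)/.060,0,.84)); z=.040+.060*np.cos(g)-.020
    env.line_to(W([x,Y,z]),.04); f=F()-f0; print(round(x,3),round(z,3),f.round(1))
    if x>-.05 and f[0]<-9: break
    x+=.006 if x<-.048 else .0015
print(readout.read_time())
s=cam("side");crop(s,235,155,135,115,5,"pics/sz4.png")
E
```

```text
-0.1 0.053 [0.3 0.6 0.4]
-0.094 0.053 [-0.4 -0.3 -0.6]
-0.088 0.053 [ 0.3  1.  -0.3]
-0.082 0.06 [-3.8 -0.8  2.3]
-0.076 0.066 [-6.  -0.3  4.7]
-0.07 0.07 [-6.6 -1.   5.1]
-0.064 0.074 [-5.4 -1.6  3.6]
-0.058 0.076 [-2.7  0.1  1.5]
-0.052 0.078 [-1.5 -0.6  0. ]
-0.046 0.079 [-0.7 -0.1  0. ]
-0.044 0.08 [-1.4  0.3  0.2]
-0.043 0.08 [-1.8 -0.2  0. ]
-0.041 0.08 [-2.7  0.2  1. ]
-0.04 0.08 [-1.6 -0.1  0.9]
-0.038 0.08 [-1.2  0.1  1.6]
-0.037 0.08 [-1.8  0.6  2.1]
-0.035 0.08 [-4.4 -0.5  3.8]
-0.034 0.08 [-8.  -0.7  6.8]
-0.032 0.08 [-10.2  -1.6   8. ]
22.1833
```

View pics/sz4.png

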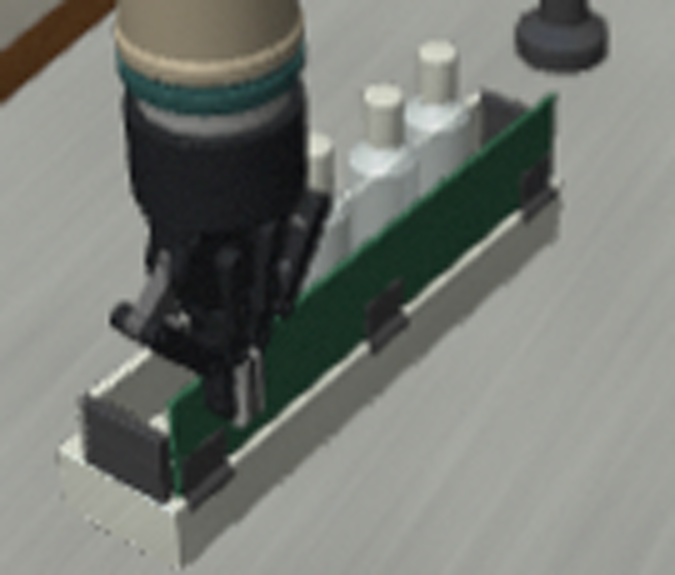

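The side crop shows the gate standing upright at the end plate, (175,400)–(550,100), and contact force has risen as it would against the stop. I'll push a little more, back off and check.

```bash
python3 - <<'E'
from plan import *
env.line_to(W([-.029,.128,.080]),.02); print(M.T@np.array(readout.read_ft_force()))
env.line_to(W([-.12,.128,.080]),.06); env.line_to(W([-.14,.128,.25]),.1)
env.goto(W([-.2,.0,.30]),readout.read_orientation()); env.sleep(.3)
t=cam("top");s=cam("side");crop(s,235,155,135,115,5,"pics/sz5.png")
for n,a in(("b1",(242,193)),("b2",(313,142)),("f",(383,95)),("b3",(438,49))):
    q=(np.array(a)+.5)/5-.5+[235,155]; print(n,(M.T@(onz(s,[q],.155)[0]-org)).round(4))
for g in(0,.08): print(g,[(proj(s,W([-.024-.06*np.sin(g),y,.04+.06*np.cos(g)]))[0]-[235,155]+.5)*5 for y in(.158,-.158)])
print(readout.read_time())
E
```

```text
[-17.5705665   -1.33340928  15.27546751]
b1 [-0.0016  0.0727  0.155 ]
b2 [-0.003   0.0206  0.155 ]
f [-0.0061 -0.032   0.155 ]
b3 [-0.0037 -0.0829  0.155 ]
0 [array([166.92666109, 401.45779847]), array([546.92319234,  88.00619411])]
0.08 [array([175.16795686, 405.93267994]), array([554.37727098,  91.13402824])]
27.1333
```

View pics/sz5.png

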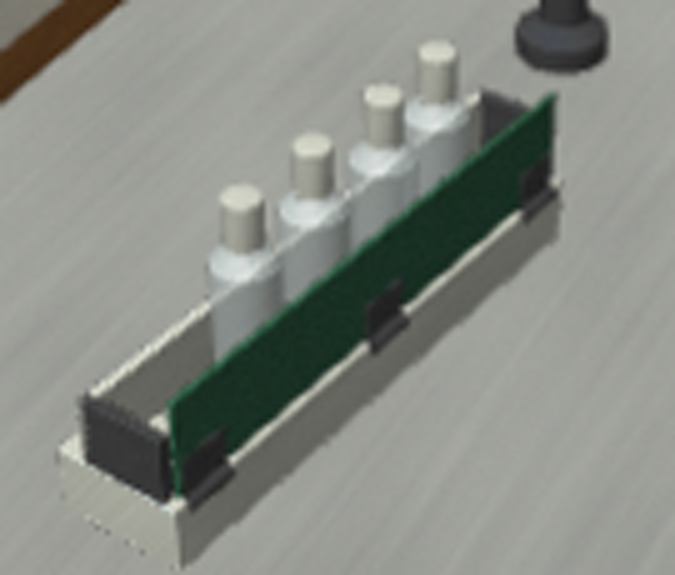

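The side crop shows the gate upright and unchanged after a 17 N push (the hinge needs only about 3 N), so it's on its stop. All four bottles are standing, with cap tops at (242,193), (313,142), (383,95) and (438,49).

```bash
python3 -c "
from workcell import job
print(job.finish_job())"
```

```text
the job is handed in; nothing more can be done
None
```

The fallen bottle is upright in the lane with the other three, the gate is pushed shut against its stop, the arm touched nothing beside the lane, and the job is handed in; no verdict came back.

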